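# Arm the chocolate melter and refit its control knob

## Robot

A 6-joint arm with a two-finger parallel gripper is mounted at the origin on a cart in front of the work surface, level with it; the furniture and walls round the work are solid. World frame = base frame: x ahead of the robot, y to its left, z up, the work surface at z = 0. Lengths are in m, angles in rad, forces in N, time in s.
With the tool pointing down it reaches from about 0.35 to 0.975 m from the base axis. Payload 17.4 kg.
Tool frame: the origin (TCP) lies where the fingers leave the gripper's body, on its centre line; the fingertips stand 73 mm ahead of it and the grasp point (between the pads) lies 54 mm ahead of it; z points along the fingers, x is the direction in which the jaws open and shut, and the axes are right-handed (so a half turn about z gives the same grasp; the last joint's range is limited). The gripper opens to 85 mm and grips with 20 to 120 N. Pads are 22 mm wide; open, the fingers measure 114 mm over their backs; the gripper's body (76 mm by 85 mm) begins 54 mm behind the grasp point. The pads swing forward as they close: fully open they stand 13 mm farther back than shut.
Start: joints at [-1.361, 0.116, 1.442, -0, 1.584, -0.038], TCP at [0.166, -0.654, 0.304] pointing down, gripper open.
Joint ranges: [-2.83, 2.83], [-0.83, 2.19], [0.07, 2.5], [-1.14, 4.28], [0.01, 3], [-2.97, 2.97]. Speed limits (rad/s): [1.89, 1.89, 2.22, 3.14, 3.14, 3.14].

## Interface

Orientations are given as a 3x3 rotation matrix whose columns are the frame's x, y, z axes.
In Python, from rig import * gives the robot as it stands.
- The arm moves only by the shell command python3 -m crank 'ROWS' [FORCE]. ROWS is JSON, a list of rows, each a list of 3 entries, a list of its own where there are three numbers: the shift along the world's x, y, z in m, then the turn about the world's z in degrees, then the finger opening in m, from 0 to 0.0854. In form: [[[dx, dy, dz], spin, fingers], ...]. A call has 1 to 20 rows; each row is the pose to reach, as a shift and turn from the pose measured when the call began; what a row does not reach only later rows make up. A row lasts 1/12 s, in which the tool goes at most 41.7 mm and 7.16 degrees, less where a joint would pass 70% of its speed; a pose out of reach is approached as far as the arm can. A call with a gripper value outside its range is refused whole. The fingers move at their own pace and stop on an object; FORCE is the grip in N (left out, the last holds). Time passes only in rows, so rows that repeat a pose let the fingers close. It gives the time, the measured TCP pose, the force and the opening at its end, in the units of the state.
- get_state(): the state, without advancing time (a new reading comes with each control period).
- read_camera(name): name is "side" or "top"; returns the picture (420x560x3 uint8, red, green, blue); there is no depth.
- get_calibration(name): a dict with "K" (3x3 intrinsics, pixels), "camera_from_world" (4x4, takes a point from world to camera coordinates). Camera axes: x right, y down, z forward; pixel columns grow to the right and rows downward; lengths in m; the calibration is good to about 2 mm. A picture is of the moment at which its call begins. get_calibration takes no time and is no camera call.
- sign_off(): hands the job in, once; it reports no verdict.
Trained networks look in the newest picture that a camera, given by its name, has taken for a name from the list of things; names that differ only in an ending like _2 or _b are one class to them, and where a whole thing is asked for, a point or a joint stands for the part that bears it (a point fixed in the world has none). Each returns a list of dicts, best first, with "confidence" (0 to 1); they miss things now and then, are a little off and sometimes report something else, mostly with a low value. They report only what shows in the picture. A call takes as long as a camera call. They do not tell look-alikes from the thing itself.
- recognise(camera, target): "position" ([x, y, z] in m, in the coordinates of the camera as it stood for that picture, good to about 4 mm: the middle of the surface that is visible of it).
- spot_point(camera, target): "position" ([x, y, z] in m, in the coordinates of the camera as it stood for that picture, good to about 4 mm: a listed point, or the origin of a listed thing).
The state is a dict: "clock": time; "q": joint angles; "dq": joint speeds; "joint_efforts": joint torques, N m; "tool_pos": TCP position; "eef_rot": TCP orientation; "contact_force": force on the tool from outside, world axes, zero at the start; "wrist_torque": the same for the moment, N m; "gripper_width": finger opening in m.
Only numpy, scipy, OpenCV 4.12 (cv2) and the standard library are available. Lean on these libraries where they do the work, as an engineer would, in place of code of your own. Each camera call takes 0.05 s, during which the arm holds its last target. There are 200 camera calls.

## Task

Put the chocolate melter on the counter back into service: first press its mushroom stop button down until it latches, then turn the button clockwise so that it springs back up, which arms the machine. Then pick up the loose control knob, turn it so that the flat in its bore (on the side of its index line) matches the flat of the D-shaped spindle, push it fully onto the spindle and press spindle and knob all the way in; finish while still gripping the knob and holding it pressed in, do not let go. Leave the other things on the counter where they are.

Things in the scene. Friction and masses are not known exactly. Their poses are not given: they have to be found in the camera images.
- melter: the chocolate melter, a fixed steel machine 300 mm deep (x), 280 mm wide (y). Origin: centre of its underside; front faces its own -x. Front 97 mm: level control deck 60 mm high; behind it a bowl housing 95 mm high with a tin lid reaching 142 mm. On the deck, 48 mm behind the front edge: the spindle 75 mm to own +y, the stop button 75 mm to own -y
- stop_top (a point): middle of the top face of the black mushroom stop button: a round head 40 mm across, its vertical rim 9 mm tall lying 5 to 14 mm below this point. Released, this point is 29 mm above the deck; latched, 20 mm. Under the head are only a thin stem and a 3 mm thick collar 48 mm across
- stop_push (a joint): how far the stop button is pressed, m: 0 up, 0.009 bottomed. It resists with about 6 N at first; past about 0.006 it snaps over, goes to the bottom by itself and stays there latched (top face 20 mm above the deck) until it is turned
- stop_head (a joint): how far the stop button's head is turned, rad, clockwise seen from above: 0 at rest, stop at 0.9. A weak spring (under 0.1 N m) turns it back. When latched, turning it past about 0.45 frees the latch; from 0.6 to 0.9 the button springs up at once when it is let go (3 N)
- control_knob: loose black metal knob, 150 g, standing bore down. Origin: centre of its underside. Round hub 44 mm across, 17 mm tall; on it a bar grip along x, 13 mm thick (y), 40 mm long, 17 to 33 mm above the underside; its pointed end with pale index line shows own -x. D-shaped bore open below, 16 mm deep, 18.4 mm across, 0.7 mm clear of the spindle all round, its flat on the -x side
- spindle_tip (a point): middle of the end of the melter's upright steel spindle, a D-shaft 17 mm across, flat 2.5 mm from its axis on this frame's own -x side (frame turns with the spindle, z up). Stands 24 mm out of a 3 mm dial plate on the deck; end chamfered 2 mm. The knob fits when its x axis points the same way as this x (within 0.1 rad); fully on, its underside is 16 mm below this point
- spindle_push (a joint): how far the spindle is pressed in, m: 0 out, 0.006 fully in against its stop. Its spring pushes back with 4 N (out) to 9 N (in). The spindle also turns about its axis, stiffly (0.08 N m), and stays where it is turned
- brass_weight: bystander: a brass scale weight, 38 mm across, 34 mm tall, origin at the centre of its underside
- scoop: bystander: a steel sweet scoop, 149 x 52 x 28 mm, lying near the front edge, origin at the centre of its underside
- sweet_carton: bystander: a small printed carton, 35 x 120 x 50 mm, origin at the centre of its underside
- counter_bell: bystander: a counter bell, 79 mm across, 64 mm tall, origin at the centre of its underside
- knob_index (a point): the outer end of the knob's index line, on top of the pointed end of its bar: 19 mm to the knob's own -x, 34 mm above its underside
Things that resemble listed ones, but are neither listed nor needed, are in the scene too. Several things have the shape of the control_knob; the one meant has the colours described above.

How it is judged:
On the way, in this order (a step that is already met when the one before it is completed fails the run):
1. the stop button is pressed down and latches (value of joint stop_push above 0.007 m), for 0.2 s.
2. the latched stop button is turned clockwise (value of joint stop_head above 0.25 rad).
3. the stop button has sprung back up (value of joint stop_push below 0.0015 m), for 0.2 s.
4. the knob is on the spindle, flat to flat (z of control_knob in the frame of spindle_tip below -0.014 m and horizontal distance between control_knob and spindle_tip below 0.003 m and angle between the x axis of control_knob and the x axis of spindle_tip, either way round below 0.25 rad and x of knob_index in the frame of spindle_tip below -0.015 m), for 0.1 s.
At the end, for the whole second after the job is handed in: Through the last second: stop button up (pressed under 1.5 mm); knob underside at least 14 mm below the spindle's end, centred within 3 mm, flat to flat within 0.25 rad (index line on the flat's side); fingers grip the knob (over 1 N) and keep the spindle pressed in over 4.5 of its 6 mm (all of step 4 and value of joint stop_push below 0.0015 m and value of joint spindle_push above 0.0045 m and contact force between the fingers and control_knob above 1 N); the arm keeps its last pose, push and grip.
It fails at once if a bystander (weight, scoop, carton or bell) is pushed more than 20 mm (distance of any of brass_weight, scoop, sweet_carton, counter_bell from where it was at the start of the episode above 0.02 m).
It also fails if it takes over 58 s, if anything falls off the work surface, if the arm or the gripper's body presses on something with over 40 N, if the wrist force passes 120 N, or if a joint passes its speed limit or range.

## Working session

There is one attempt and no reset: what is moved stays moved. The work goes in short steps, Python scripts to look and compute and a shell command to move; the robot and the scene stay as the last step left them, time stands still between calls to the robot, and variables do not carry over. Pictures are saved under pics/ and viewed, about 8 in all and at most 12, crops included, and the job is handed in when it is done.

```bash
ls; mkdir -p pics
cat > h.py <<'E'
from rig import *
import numpy as np, cv2
def w(cam,p):
    T=np.linalg.inv(np.array(get_calibration(cam)["camera_from_world"])); return (T@np.append(p,1))[:3]
def px(cam,P):
    c=get_calibration(cam); T=np.array(c["camera_from_world"]); q=np.array(c["K"])@(T@np.append(P,1))[:3]; return q[:2]/q[2]
def ray(cam,uv):
    c=get_calibration(cam); T=np.linalg.inv(np.array(c["camera_from_world"])); d=T[:3,:3]@np.linalg.solve(np.array(c["K"]),[*uv,1]); return T[:3,3],d
def atz(cam,uv,z):
    o,d=ray(cam,uv); return o+d*(z-o[2])/d[2]
def tri(uv1,uv2):
    A=[];b=[]
    for cam,uv in (("side",uv1),("top",uv2)):
        o,d=ray(cam,uv); d=d/np.linalg.norm(d); M=np.eye(3)-np.outer(d,d); A.append(M); b.append(M@o)
    A=np.vstack(A);b=np.hstack(b); x=np.linalg.lstsq(A,b,rcond=None)[0]; return x, np.linalg.norm(A@x-b)
E
python3 - <<'E'
from h import *
np.set_printoptions(precision=4,suppress=True)
for c in("side","top"):
    im=read_camera(c); cv2.imwrite(f"pics/{c}0.png",im[:,:,::-1])
    print(c,np.linalg.inv(np.array(get_calibration(c)["camera_from_world"]))[:3,3])
    for t in("stop_top","control_knob","spindle_tip","knob_index","melter","brass_weight","scoop","sweet_carton","counter_bell"):
        for r in spot_point(c,t)[:5]: 
            p=w(c,r["position"]); print(t,round(r["confidence"],2),p,px(c,p).round())
print(get_state())
E
```

```text
pics
side [ 0.32   -1.1639  1.1153]
stop_top 0.62 [ 0.6583 -0.026   0.0027] [315. 226.]
stop_top 0.47 [ 0.5529 -0.0956  0.0866] [287. 225.]
control_knob 0.75 [ 0.4968 -0.2321  0.004 ] [277. 282.]
control_knob 0.74 [ 0.3452 -0.34    0.    ] [228. 321.]
control_knob 0.66 [ 0.4336 -0.3354 -0.0004] [261. 315.]
control_knob 0.63 [ 0.3431 -0.4274  0.0007] [231. 350.]
spindle_tip 0.39 [0.5633 0.0536 0.092 ] [281. 192.]
knob_index 0.79 [ 0.4164 -0.3409  0.0343] [254. 310.]
knob_index 0.62 [ 0.3504 -0.3217  0.0315] [228. 308.]
knob_index 0.58 [ 0.3608 -0.4173  0.0308] [237. 338.]
melter 0.72 [ 0.6606 -0.0262  0.0017] [316. 226.]
brass_weight 0.5 [0.3998 0.3335 0.0033] [222. 167.]
scoop 0.67 [ 0.3885  0.0029 -0.0021] [230. 231.]
sweet_carton 0.62 [ 0.5745 -0.3668  0.002 ] [315. 316.]
sweet_carton 0.24 [0.402  0.3325 0.0054] [223. 167.]
counter_bell 0.75 [ 0.6064  0.3783 -0.0044] [276. 156.]
top [ 0.2316 -0.0232  1.4472]
stop_top 0.74 [ 0.5504 -0.0955  0.089 ] [308. 215.]
control_knob 0.71 [ 0.3422 -0.4309 -0.0039] [420. 297.]
control_knob 0.65 [ 0.65   -0.2587  0.0024] [361. 191.]
control_knob
[... 534 characters left out ...]
5 [ 0.3912  0.0049 -0.0016] [270. 274.]
sweet_carton 0.9 [ 0.5728 -0.3625 -0.0005] [396. 218.]
counter_bell 0.87 [ 0.6067  0.3764 -0.0004] [149. 197.]
{'clock': 1.0, 'q': array([-1.3608,  0.116 ,  1.4416,  0.    ,  1.584 , -0.0378]), 'dq': array([ 0.0005,  0.0004,  0.0015,  0.0019, -0.0005,  0.0006]), 'joint_efforts': array([ -0.0035, -73.1758, -63.266 ,  -0.0002,   0.0006,  -0.    ]), 'tool_pos': array([ 0.1656, -0.6544,  0.3039]), 'eef_rot': array([[ 0.2453, -0.9694,  0.    ],
       [-0.9694, -0.2453, -0.    ],
       [ 0.    , -0.    , -1.    ]]), 'contact_force': array([ 0.6886, -0.4943,  0.1365]), 'wrist_torque': array([-0.0268,  0.0088, -0.0202]), 'gripper_width': 0.08556035258714254}
```

Run:
```python
import cv2
a=cv2.imread("pics/top0.png"); b=cv2.imread("pics/side0.png")
cv2.imwrite("pics/k1.png",cv2.resize(a[170:320,230:440],None,fx=3.8,fy=3.8,interpolation=cv2.INTER_CUBIC))
cv2.imwrite("pics/k2.png",cv2.resize(b[170:370,200:340],None,fx=3,fy=3,interpolation=cv2.INTER_CUBIC))
```

```text
(no output)
```

View pics/k1.png

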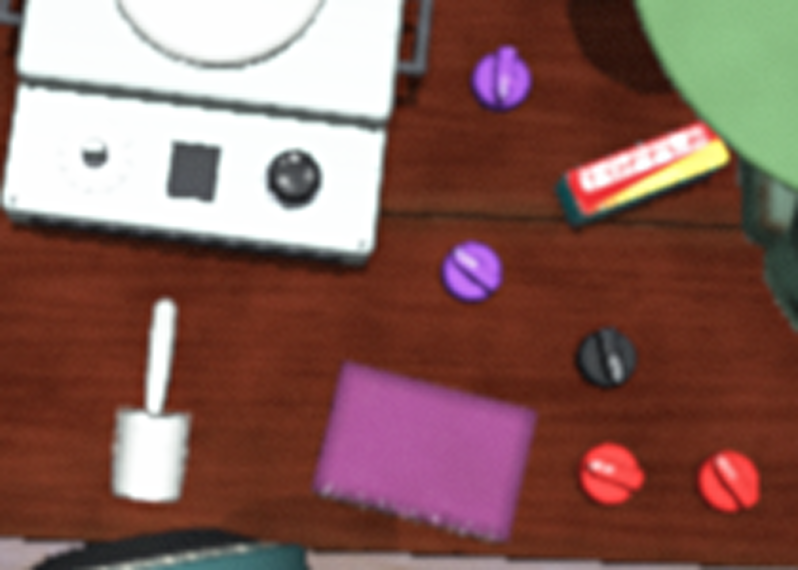

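View pics/k2.png

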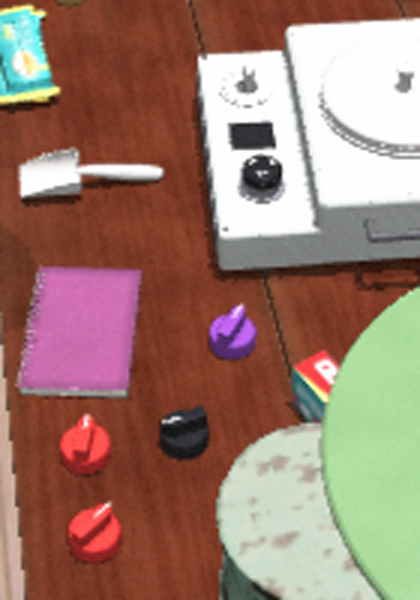

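The first crop shows the black knob at top pixel (390,264) and side pixel (261,314). Look-alikes in the top picture are purple at (361,191) and (349,236), and red at (389,294) and (420,297); the stop button at (308,215) is also round and black. I choose the black knob at (390,264). Next is a close crop of the knob and the spindle.

Run:
```python
from h import *
a={c:np.mean([read_camera(c).astype(float) for _ in range(6)],0).astype(np.uint8) for c in("top","side")}
def crop(c,P,s=13):
    u=px(c,P); m=cv2.getRotationMatrix2D((0,0),0,1); z=390/(2*s)
    M=np.float32([[z,0,195-z*u[0]],[0,z,195-z*u[1]]]); return cv2.warpAffine(a[c],M,(390,290),flags=cv2.INTER_CUBIC) if 0 else cv2.warpAffine(a[c],M,(390,390),flags=cv2.INTER_CUBIC)[50:340]
S=np.array([.5645,.0555,.087]);K=np.array([.433,-.338,.03])
o=np.vstack([np.hstack([crop("top",S),crop("side",S)]),np.hstack([crop("top",K),crop("side",K)])])
cv2.imwrite("pics/k3.png",o[:,:,::-1])
for c in a:
    print(c,px(c,S),px(c,K),"x+10mm",px(c,S+[.01,0,0])-px(c,S),"y",px(c,S+[0,.01,0])-px(c,S),"z",px(c,S+[0,0,.01])-px(c,S))
```

```text
top [254.07225144 208.00869869] [390.33562379 262.65204196] x+10mm [ 0.17503715 -3.44876928] y [-3.55613373 -0.13415924] z [-0.1640509  -0.85910659]
side [281.62499233 192.59619867] [260.49959413 308.96167764] x+10mm [ 3.11256304 -0.35869459] y [-0.59532283 -1.98195504] z [ 0.03155228 -2.45636915]
```

View pics/k3.png

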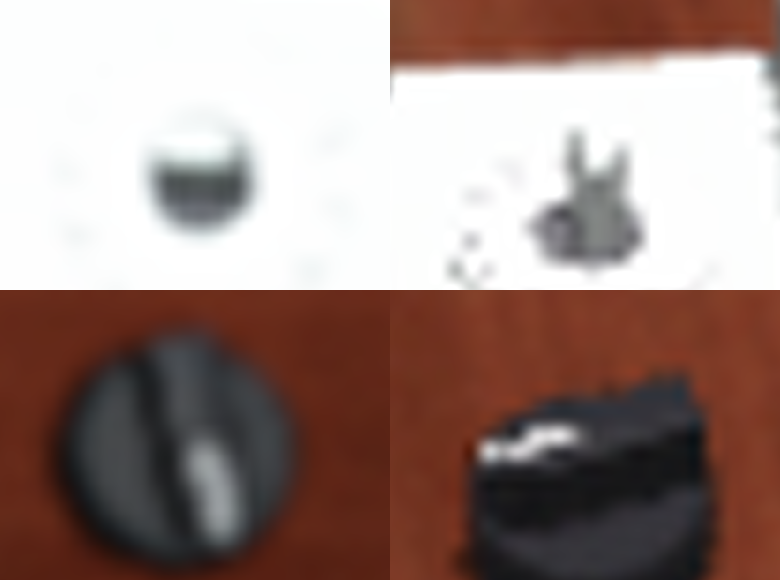

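The close crop (picture 3) confirms the black knob with its pale index line: yaw about +10°, -x end towards the robot. The spindle end is a white D with a straight edge on its near side, so the flat faces roughly world -x. I'll fit that edge numerically.

Run:
```python
from h import *
np.set_printoptions(precision=3,suppress=True,linewidth=160)
a={c:np.mean([read_camera(c).astype(float) for _ in range(4)],0).mean(2) for c in("top","side")}
print(a["top"][201:215,248:262].astype(int)); print(a["side"][184:201,272:292].astype(int))
P={t:[] for t in("stop_top","spindle_tip","control_knob","knob_index")}
ref=dict(stop_top=[.5515,-.0955,.088],spindle_tip=[.564,.0555,.087],control_knob=[.433,-.338,0],knob_index=[.415,-.341,.034])
for c in a:
  for k in range(3):
    read_camera(c)
    for t in P:
        for r in spot_point(c,t):
            p=w(c,r["position"])
            if np.linalg.norm(p-ref[t])<.02: P[t].append(p)
for t in P: print(t,len(P[t]),np.mean(P[t],0),np.std(P[t],0))
print(get_state()["clock"])
```

```text
[[253 253 253 253 253 253 253 253 253 253 252 252 253 253]
 [253 253 253 253 253 253 253 253 253 253 253 252 252 253]
 [253 253 254 254 254 254 254 254 254 254 253 253 253 253]
 [253 254 254 254 254 254 254 254 254 254 254 254 254 253]
 [253 254 254 254 254 253 252 252 253 254 254 254 254 254]
 [253 254 254 254 252 249 246 245 247 252 255 254 254 254]
 [254 254 254 253 251 249 249 247 239 236 252 255 254 254]
 [254 254 254 245 246 253 254 253 239 204 238 255 255 253]
 [254 255 254 222 193 205 210 209 189 157 218 255 255 254]
 [254 255 254 197 114 104 108 110 104 111 201 255 255 254]
 [254 255 255 207 109  83  86  85  78  97 196 254 255 254]
 [254 255 255 232 146 110 107 105 105 137 225 255 255 254]
 [253 254 255 251 209 152 134 134 161 220 252 255 255 254]
 [253 254 255 255 251 233 220 221 239 254 255 255 254 254]]
[[ 85  84  80  75  79  77  73  70  69  68  64  62  63  64  65  71  77  74  72  75]
 [ 85  84  81  79  77  80  75  73  69  70  68  65  62  66  62  66  76  76  73  75]
 [ 86  86  79  78  78  86  85  76  72  76  75  75  75  76  78  90  97  98  97 109]
 [108 118 118 115 116 12
[... 664 characters left out ...]
4 253 254 249 157 134 133 163 253 254 254 254 253 253 253]
 [253 253 233 240 253 254 254 254 233 143 127 128 167 252 254 254 254 254 253 253]
 [253 253 254 254 254 254 246 164  92 113 129 129 127 206 253 254 254 254 254 253]
 [253 250 253 254 254 254 190 132 127  99 127 129 122 158 253 254 254 254 254 253]
 [253 253 203 253 254 254 234 150 127 101 128 127 120 135 252 254 254 254 254 253]
 [253 236 253 254 254 254 254 189 139 112 128 128 128 233 253 254 254 254 252 253]]
stop_top 6 [ 0.551 -0.094  0.089] [0.002 0.002 0.002]
spindle_tip 6 [0.565 0.055 0.088] [0.001 0.002 0.002]
control_knob 4 [ 0.431 -0.34  -0.001] [0.001 0.001 0.001]
knob_index 6 [ 0.417 -0.341  0.034] [0.001 0.001 0.003]
3.5
```

Run:
```python
import cv2,numpy as np
a=cv2.imread("pics/top0.png"); b=cv2.imread("pics/side0.png")
cv2.imwrite("pics/k4.png",np.hstack([cv2.resize(a,(400,300)),cv2.resize(b,(400,300))]))
```

```text
(no output)
```

View pics/k4.png

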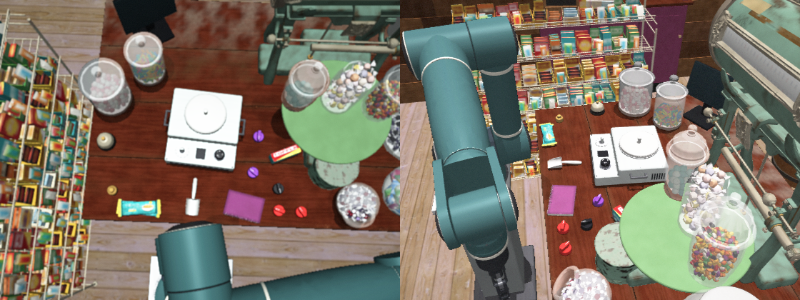

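The overview shows the green tray scale and jars to the right (top about (470,168) at full size), the shelf on the left, and a clear path over the counter to the melter. I'll move above the stop button with the fingers shut.

```bash
python3 -m crank '[[[0.02,0.04,0],0,0],[[0.04,0.075,0],0,0],[[0.06,0.11,0],0,0],[[0.08,0.145,0],0,0],[[0.1,0.18,0],0,0],[[0.12,0.215,0],0,0],[[0.14,0.25,0],0,0],[[0.165,0.28,0],0,0],[[0.19,0.31,0],0,0],[[0.215,0.34,0],0,0],[[0.24,0.37,0],0,0],[[0.265,0.4,0],0,0],[[0.29,0.43,0],0,0],[[0.31,0.46,0],0,0],[[0.33,0.49,0],0,0],[[0.35,0.52,0],0,0],[[0.37,0.545,-0.02],0,0],[[0.385,0.56,-0.05],0,0],[[0.385,0.56,-0.085],0,0],[[0.385,0.56,-0.1],0,0]]' 30
```

```text
clock: 5.17
tool_pos: [0.55, -0.0929, 0.1994]
eef_rot: [[0.247, -0.969, -0.004], [-0.969, -0.247, 0.001], [-0.002, 0.004, -1.0]]
contact_force: [-1.0, -0.3, -1.2]
gripper_width: 0.0003
```

```bash
python3 -m crank '[[[0.001,-0.0015,-0.02],0,0],[[0.001,-0.0015,-0.03],0,0],[[0.001,-0.0015,-0.035],0,0],[[0.001,-0.0015,-0.039],0,0],[[0.001,-0.0015,-0.042],0,0],[[0.001,-0.0015,-0.044],0,0],[[0.001,-0.0015,-0.046],0,0],[[0.001,-0.0015,-0.047],0,0],[[0.001,-0.0015,-0.047],0,0],[[0.001,-0.0015,-0.047],0,0]]'
```

```text
clock: 6.0
tool_pos: [0.5511, -0.0945, 0.1526]
eef_rot: [[0.247, -0.969, -0.004], [-0.969, -0.247, 0.001], [-0.002, 0.004, -1.0]]
contact_force: [-0.4, 0.8, 0.1]
gripper_width: -0.0
```

```bash
python3 -m crank '[[[0,0,-0.001],0,0],[[0,0,-0.002],0,0],[[0,0,-0.003],0,0],[[0,0,-0.003],0,0],[[0,0,-0.003],0,0]]'; python3 -c "
from h import *
for c in ('side','top'):
  read_camera(c)
  print([(round(r['confidence'],2),w(c,r['position']).round(4)) for r in spot_point(c,'stop_top')])"
```

```text
clock: 6.42
tool_pos: [0.5515, -0.0946, 0.1518]
eef_rot: [[0.247, -0.969, -0.002], [-0.969, -0.247, 0.0], [-0.001, 0.002, -1.0]]
contact_force: [-8.7, 1.9, 21.8]
gripper_width: -0.0001
[(0.58, array([ 0.5536, -0.0963,  0.0736])), (0.22, array([ 4.332e-01, -3.377e-01, -4.000e-04]))]
[(0.62, array([ 0.549 , -0.0974,  0.0821]))]
```

The button bottomed at z ≈ 0.079 with 22 N, so it's latched. Now I lift, open and grip the rim.

```bash
python3 -m crank '[[[0,0,0.02],0,0],[[0,0,0.04],0,0.065],[[0,0,0.04],0,0.065],[[0,0,0.04],0,0.065],[[0,0,0.04],0,0.065],[[0,0,0.04],0,0.065],[[0,0,0.04],0,0.065],[[0,0,0.02],0,0.065],[[0,0,0],0,0.065],[[0,0,-0.01],0,0.065],[[0,0,-0.016],0,0.065],[[0,0,-0.016],0,0.065],[[0,0,-0.016],0,0.065]]' 30
```

```text
clock: 7.7
tool_pos: [0.5517, -0.0946, 0.1362]
eef_rot: [[0.247, -0.969, -0.002], [-0.969, -0.247, 0.0], [-0.001, 0.002, -1.0]]
contact_force: [-0.0, -0.1, -0.1]
gripper_width: 0.0654
```

```bash
python3 -m crank '[[[0,0,0],0,0.055],[[0,0,0],0,0.045],[[0,0,0],0,0.03],[[0,0,0],0,0.03],[[0,0,0],0,0.03],[[0,0,0],0,0.03],[[0,0,0],0,0.03],[[0,0,0],0,0.03]]' 30
```

```text
clock: 8.37
tool_pos: [0.5519, -0.0936, 0.1377]
eef_rot: [[0.248, -0.969, -0.001], [-0.969, -0.248, 0.003], [-0.003, 0.001, -1.0]]
contact_force: [-5.6, 12.0, 11.6]
gripper_width: 0.0381
```

```bash
python3 -m crank '[[[0,0.001,0.0005],0,0.055],[[0,0.001,0.001],0,0.055],[[0,0.001,0.001],0,0.055],[[0,0.001,0.001],0,0.055],[[0,0.001,0.001],0,0.045],[[0,0.001,0.001],0,0.03],[[0,0.001,0.001],0,0.03],[[0,0.001,0.001],0,0.03],[[0,0.001,0.001],0,0.03]]' 30; python3 -c "
from h import *
a=[]
for c in ('side','top'):
  im=read_camera(c); u=px(c,[.5515,-.0945,.1]).astype(int); a.append(cv2.resize(im[u[1]-30:u[1]+30,u[0]-35:u[0]+35],(390,334),interpolation=cv2.INTER_CUBIC))
cv2.imwrite('pics/k5.png',np.hstack(a)[:,:,::-1])"
```

```text
clock: 9.12
tool_pos: [0.552, -0.093, 0.139]
eef_rot: [[0.247, -0.969, -0.001], [-0.969, -0.247, 0.002], [-0.002, 0.0, -1.0]]
contact_force: [0.0, -5.8, 3.9]
gripper_width: 0.038
```

View pics/k5.png

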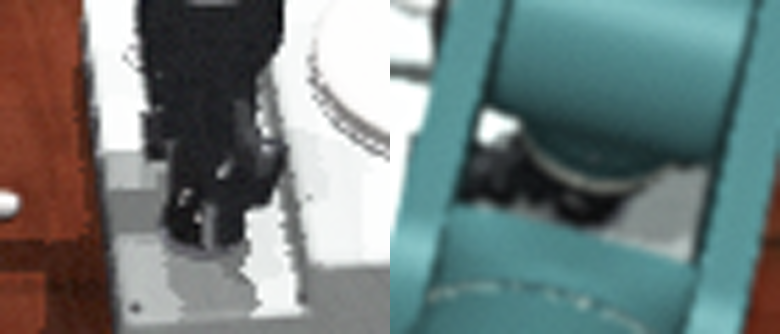

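The fingers hold the head low on the deck (picture 5). Now I turn it clockwise.

```bash
python3 -m crank '[[[0,0,0],-5,0.03],[[0,0,0],-10,0.03],[[0,0,0],-15,0.03],[[0,0,0],-20,0.03],[[0,0,0],-25,0.03],[[0,0,0],-30,0.03],[[0,0,0],-35,0.03],[[0,0,0],-40,0.03],[[0,0,0],-43,0.03],[[0,0,0],-43,0.03],[[0,0,0],-43,0.03]]'
```

```text
clock: 10.13
tool_pos: [0.5518, -0.0938, 0.1391]
eef_rot: [[-0.48, -0.877, 0.0], [-0.877, 0.48, 0.0], [-0.0, 0.0, -1.0]]
contact_force: [-3.7, -9.4, 4.5]
gripper_width: 0.038
```

```bash
python3 -m crank '[[[0,0,0],0,0.055],[[0,0,0],0,0.06],[[0,0,0],0,0.06],[[0,0,0],0,0.06],[[0,0,0],0,0.06],[[0,0,0],0,0.06],[[0,0,0.02],0,0.06],[[0,0,0.05],0,0.06],[[-0.03,-0.03,0.08],0,0.06],[[-0.06,-0.06,0.1],0,0.06],[[-0.08,-0.09,0.12],0,0.06],[[-0.1,-0.12,0.12],0,0.06],[[-0.11,-0.15,0.12],0,0.06],[[-0.12,-0.18,0.12],0,0.06],[[-0.12,-0.21,0.12],0,0.06],[[-0.12,-0.24,0.12],0,0.06]]'; python3 -c "
from h import *
for c in ('side','top'):
  im=read_camera(c); cv2.imwrite('pics/n_'+c+'.png',im[:,:,::-1])
  print([(round(r['confidence'],2),w(c,r['position']).round(4)) for r in spot_point(c,'stop_top')])"
```

```text
clock: 11.47
tool_pos: [0.431, -0.3354, 0.2595]
eef_rot: [[-0.481, -0.877, 0.001], [-0.877, 0.481, -0.0], [-0.0, -0.001, -1.0]]
contact_force: [0.1, 0.6, 0.2]
gripper_width: 0.0602
[(0.56, array([ 0.5507, -0.0927,  0.0872]))]
[(0.57, array([ 0.5478, -0.0975,  0.0919]))]
```

The button is back up (z ≈ 0.087 to 0.092). I'll refine the knob's position with a silhouette fit in both saved pictures.

```bash
cat > fit.py <<'E'
from h import *
from scipy.optimize import minimize
def sil(c,x,y,yaw,zb=0,S=8,box=None):
    t=np.linspace(0,2*np.pi,60); m=np.zeros(((box[3]-box[1])*S,(box[2]-box[0])*S),np.uint8)
    R=np.array([[np.cos(yaw),-np.sin(yaw)],[np.sin(yaw),np.cos(yaw)]])
    hub=[(.022*np.cos(a),.022*np.sin(a),z) for a in t for z in(0,.017)]
    bar=[(a,b,z) for a,b in((-.02,0),(-.014,.0065),(-.014,-.0065),(.02,.0065),(.02,-.0065)) for z in(.017,.033)]
    for pts in(hub,bar):
        p=np.array([px(c,[*(R@q[:2]+[x,y]),q[2]+zb]) for q in pts])
        p=((p+.5-[box[0],box[1]])*S).astype(np.float32)
        cv2.fillConvexPoly(m,cv2.convexHull(np.round(p).astype(np.int32)),255)
    return cv2.GaussianBlur(cv2.resize(m,None,fx=1/S,fy=1/S,interpolation=cv2.INTER_AREA),(0,0),.6)/255.
def obs(c,im,x,y,z,r=13):
    u=px(c,[x,y,z+.015]).astype(int); box=(u[0]-r,u[1]-r,u[0]+r,u[1]+r)
    g=im[box[1]:box[3],box[0]:box[2]].astype(float); return np.clip((g[:,:,2]-g[:,:,0]-5)/50,0,1),box   # BGR: redness of wood
E
python3 - <<'E'
from fit import *
for cams in(("top",),("side",),("top","side")):
    O=[(c,*obs(c,cv2.imread(f"pics/{c}0.png"),.433,-.339,0)) for c in cams]
    f=lambda p:sum(np.abs(1-o-sil(c,p[0],p[1],p[2],box=b)).mean() for c,o,b in O)
    best=min((minimize(f,[.433,-.339,y],method="Nelder-Mead",options=dict(initial_simplex=[[.43,-.342,y],[.437,-.342,y],[.43,-.335,y],[.43,-.342,y+.15]])) for y in(.05,.2)),key=lambda r:r.fun)
    print(cams,best.x,best.fun)
E
```

```text
Traceback (most recent call last):
  File "fit.py", line 9, in sil
    p=np.array([px(c,[*(R@q[:2]+[x,y]),q[2]+zb]) for q in pts])
                ~~^^^^^^^^^^^^^^^^^^^^^^^^^^^^^^
  File "h.py", line 6, in px
    c=get_calibration(cam); T=np.array(c["camera_from_world"]); q=np.array(c["K"])@(T@np.append(P,1))[:3]; return q[:2]/q[2]
ValueError: time passes only in moves, steps and waits
```

```bash
sed -i 's/^import numpy.*/&\nimport functools\nget_calibration=functools.cache(get_calibration)/' h.py
cat > run.py <<'E'
from fit import *
for cams in(("top",),("side",),("top","side")):
    O=[(c,*obs(c,cv2.imread(f"pics/{c}0.png"),.433,-.339,0)) for c in cams]
    f=lambda p:sum(np.abs(1-o-sil(c,p[0],p[1],p[2],box=b)).mean() for c,o,b in O)
    best=min((minimize(f,[.433,-.339,y],method="Nelder-Mead",options=dict(initial_simplex=[[.43,-.342,y],[.437,-.342,y],[.43,-.335,y],[.43,-.342,y+.15]])) for y in(.05,.2)),key=lambda r:r.fun)
    print(cams,best.x,best.fun)
E
python3 run.py
```

```text
('top',) [ 0.43255236 -0.33906893  0.26224405] 0.02480914259194802
('side',) [ 0.43358675 -0.3378708   0.04725606] 0.04149437289708783
('top', 'side') [ 0.43285382 -0.3387085   0.11891217] 0.071204316045945
```

```bash
python3 -m crank '[[[0.002,-0.0033,0],7,0.05],[[0.002,-0.0033,-0.02],14,0.05],[[0.002,-0.0033,-0.04],21,0.05],[[0.002,-0.0033,-0.06],28,0.05],[[0.002,-0.0033,-0.09],35,0.05],[[0.002,-0.0033,-0.12],39,0.05],[[0.002,-0.0033,-0.145],39,0.05],[[0.002,-0.0033,-0.158],39,0.05],[[0.002,-0.0033,-0.166],39,0.05],[[0.002,-0.0033,-0.166],39,0.05],[[0.002,-0.0033,-0.166],39,0.05],[[0.002,-0.0033,-0.166],39,0.035],[[0.002,-0.0033,-0.166],39,0.025],[[0.002,-0.0033,-0.166],39,0.018],[[0.002,-0.0033,-0.166],39,0.01],[[0.002,-0.0033,-0.166],39,0.005],[[0.002,-0.0033,-0.166],39,0.005],[[0.002,-0.0033,-0.166],39,0.005],[[0.002,-0.0033,-0.166],39,0.005]]' 60
```

```text
clock: 13.25
tool_pos: [0.4339, -0.3376, 0.0938]
eef_rot: [[0.177, -0.984, 0.0], [-0.984, -0.177, -0.0], [0.0, -0.0, -1.0]]
contact_force: [-1.6, 1.6, 6.9]
gripper_width: 0.0109
```

```bash
python3 -m crank '[[[0,0,0.02],0,0.005],[[0,0,0.05],0,0.005],[[0,0,0.08],0,0.005],[[0,0,0.11],0,0.005],[[0.005,0.02,0.13],0,0.005],[[0.012,0.05,0.13],-2,0.005],[[0.022,0.08,0.13],-4,0.005],[[0.032,0.11,0.13],-6,0.005],[[0.042,0.14,0.13],-7,0.005],[[0.052,0.17,0.13],-7,0.005],[[0.062,0.2,0.13],-7,0.005],[[0.072,0.23,0.13],-7,0.005],[[0.085,0.26,0.13],-7,0.005],[[0.098,0.29,0.13],-7,0.005],[[0.11,0.32,0.13],-7,0.005],[[0.12,0.35,0.13],-7,0.005],[[0.128,0.375,0.13],-7,0.005],[[0.132,0.388,0.13],-7,0.005],[[0.132,0.393,0.13],-7,0.005],[[0.132,0.393,0.13],-7,0.005]]' 60; python3 -c "
from h import *
a=[]
np.set_printoptions(precision=4,suppress=True)
for c in ('side','top'):
  im=read_camera(c); u=px(c,[.566,.0555,.12]).astype(int); a.append(cv2.resize(im[u[1]-24:u[1]+24,u[0]-24:u[0]+24],(390,390),interpolation=cv2.INTER_CUBIC)); print(u)
  for t in('control_knob','knob_index','spindle_tip'):
    print(t,[(round(r['confidence'],2),w(c,r['position'])) for r in spot_point(c,t) if w(c,r['position'])[1]>-.1])
cv2.imwrite('pics/k6.png',np.hstack(a)[:,:,::-1])"
```

```text
clock: 14.92
tool_pos: [0.5658, 0.0558, 0.2237]
eef_rot: [[0.057, -0.998, -0.0], [-0.998, -0.057, -0.0], [0.0, 0.0, -1.0]]
contact_force: [-0.5, 0.3, -2.5]
gripper_width: 0.0112
[282 184]
control_knob [(0.4, array([0.5647, 0.0566, 0.1303]))]
knob_index [(0.66, array([0.5495, 0.0529, 0.1639])), (0.64, array([ 0.551 , -0.0966,  0.0866])), (0.2, array([ 0.3917,  0.0024, -0.0055]))]
spindle_tip [(0.53, array([ 0.3882,  0.0024, -0.0025])), (0.42, array([0.565 , 0.053 , 0.0908]))]
[253 204]
control_knob [(0.47, array([0.5617, 0.0532, 0.1313]))]
knob_index [(0.57, array([0.5494, 0.0502, 0.1675])), (0.17, array([0.5634, 0.0516, 0.133 ]))]
spindle_tip []
```

View pics/k6.png

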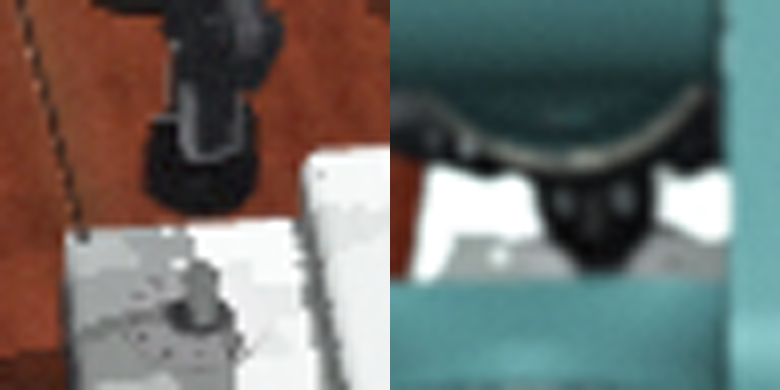

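In picture 6 the side view has the knob hub (panel column 201) straight above the spindle (column 200). I'll descend slowly onto the spindle.

```bash
python3 -m crank '[[[0,0,-0.02],0,0.005],[[0,0,-0.036],0,0.005],[[0,0,-0.039],0,0.005],[[0,0,-0.041],0,0.005],[[0,0,-0.043],0,0.005],[[0,0,-0.045],0,0.005],[[0,0,-0.047],0,0.005],[[0,0,-0.049],0,0.005],[[0,0,-0.049],0,0.005]]' 80
```

```text
clock: 16.07
tool_pos: [0.5658, 0.055, 0.1751]
eef_rot: [[0.055, -0.998, 0.0], [-0.998, -0.055, 0.0], [-0.0, -0.0, -1.0]]
contact_force: [-1.9, 3.9, 2.3]
gripper_width: 0.0103
```

```bash
python3 -m crank '[[[0,0,-0.002],0,0.005],[[0,0,-0.004],0,0.005],[[0,0,-0.006],0,0.005],[[0,0,-0.008],0,0.005],[[0,0,-0.01],0,0.005],[[0,0,-0.012],0,0.005],[[0,0,-0.012],0,0.005]]' 80
```

```text
clock: 16.65
tool_pos: [0.5672, 0.0552, 0.1665]
eef_rot: [[0.055, -0.998, 0.005], [-0.998, -0.055, 0.001], [-0.001, -0.006, -1.0]]
contact_force: [-2.8, 3.5, 29.7]
gripper_width: 0.0104
```

```bash
python3 -m crank '[[[0,0,0.001],0,0.005],[[-0.0005,0,0.003],0,0.005],[[-0.001,0,0.003],0,0.005],[[-0.001,0,0.003],0,0.005]]' 80; python3 -c "
from h import *
a=[]
np.set_printoptions(precision=4,suppress=True)
for c in ('side','top'):
  im=read_camera(c); u=px(c,[.566,.0555,.09]).astype(int); a.append(cv2.resize(im[u[1]-20:u[1]+20,u[0]-20:u[0]+20],(390,390),interpolation=cv2.INTER_CUBIC)); print(u)
  for t in('control_knob','knob_index','spindle_tip'):
    print(t,[(round(r['confidence'],2),w(c,r['position'])) for r in spot_point(c,t) if w(c,r['position'])[1]>.03])
cv2.imwrite('pics/k7.png',np.hstack(a)[:,:,::-1])"
```

```text
clock: 16.98
tool_pos: [0.5662, 0.0553, 0.1697]
eef_rot: [[0.055, -0.998, 0.006], [-0.998, -0.055, 0.001], [-0.001, -0.006, -1.0]]
contact_force: [-2.2, 3.2, 4.0]
gripper_width: 0.0106
[282 191]
control_knob [(0.42, array([0.5662, 0.0544, 0.0702]))]
knob_index [(0.69, array([0.5393, 0.0542, 0.1009]))]
spindle_tip []
[254 207]
control_knob [(0.66, array([0.5648, 0.0536, 0.0734]))]
knob_index [(0.56, array([0.5372, 0.0522, 0.1033]))]
spindle_tip []
```

View pics/k7.png

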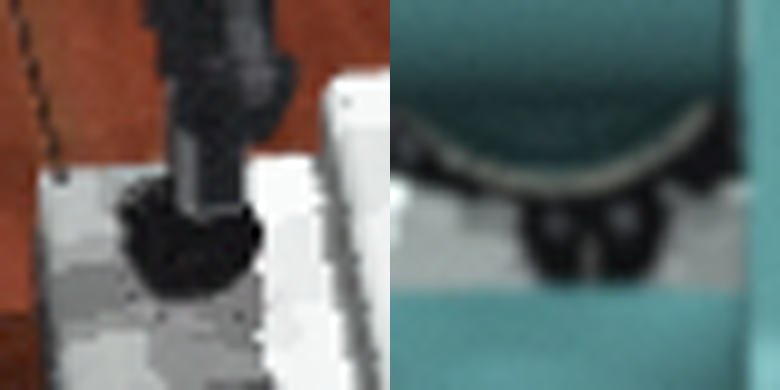

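Pushing met 30 N too high up, and in picture 7 the knob looks pitched in the jaws with its index end raised. I'll back off and inspect.

```bash
python3 -m crank '[[[0,0,0.01],0,0.005],[[0,0,0.03],0,0.005],[[0,0,0.055],0,0.005],[[0,0,0.055],0,0.005],[[0,0,0.055],0,0.005]]' 80; python3 -c "
from h import *
a=[]
np.set_printoptions(precision=4,suppress=True)
for c in ('side','top'):
  im=read_camera(c); cv2.imwrite('pics/h_'+c+'.png',im[:,:,::-1]); u=px(c,[.566,.0555,.12]).astype(int); a.append(cv2.resize(im[u[1]-20:u[1]+20,u[0]-20:u[0]+20],(390,390),interpolation=cv2.INTER_CUBIC)); print(u)
  for t in('control_knob','knob_index','spindle_tip'):
    print(t,[(round(r['confidence'],2),w(c,r['position'])) for r in spot_point(c,t) if w(c,r['position'])[1]>.03])
cv2.imwrite('pics/k8.png',np.hstack(a)[:,:,::-1])"
```

```text
clock: 17.8
tool_pos: [0.5667, 0.055, 0.226]
eef_rot: [[0.055, -0.998, 0.008], [-0.998, -0.055, 0.0], [0.0, -0.008, -1.0]]
contact_force: [-0.1, -0.1, -2.0]
gripper_width: 0.0102
[282 184]
control_knob [(0.61, array([0.5682, 0.055 , 0.1279]))]
knob_index [(0.58, array([0.5414, 0.053 , 0.1534]))]
spindle_tip [(0.48, array([0.5636, 0.0522, 0.0887]))]
[253 204]
control_knob [(0.7, array([0.5623, 0.0577, 0.1279]))]
knob_index [(0.42, array([0.5383, 0.0509, 0.1543]))]
spindle_tip []
```

View pics/k8.png

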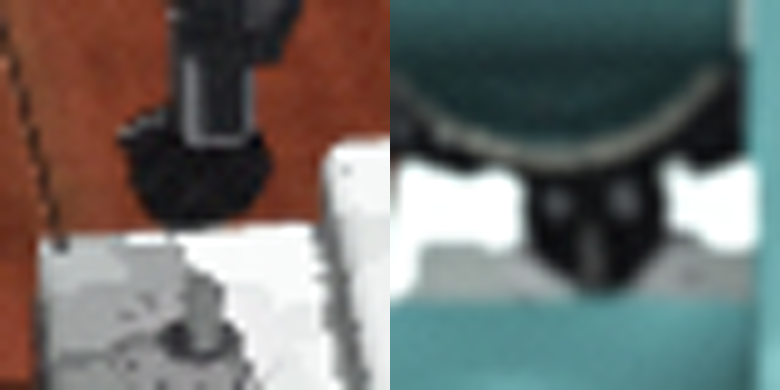

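Picture 8 shows the index end tilted down by about 15° (index point 10 mm further out and 14 mm lower against the gripper). That points to contact on the +x side, so the knob needs to go in a little further in +x. I'll set it down on clear counter at (0.44, 0.13) so it levels, then regrip it lower and firmer.

```bash
python3 -m crank '[[[-0.03,0.018,0],0,0.005],[[-0.06,0.036,0],0,0.005],[[-0.09,0.054,0],0,0.005],[[-0.11,0.068,0],0,0.005],[[-0.127,0.075,-0.02],0,0.005],[[-0.127,0.075,-0.05],0,0.005],[[-0.127,0.075,-0.08],0,0.005],[[-0.127,0.075,-0.105],0,0.005],[[-0.127,0.075,-0.115],0,0.005],[[-0.127,0.075,-0.12],0,0.005],[[-0.127,0.075,-0.123],0,0.005],[[-0.127,0.075,-0.125],0,0.005],[[-0.127,0.075,-0.125],0,0.005]]' 80
```

```text
clock: 19.28
tool_pos: [0.4414, 0.1306, 0.1024]
eef_rot: [[0.055, -0.998, 0.01], [-0.998, -0.055, 0.002], [-0.001, -0.01, -1.0]]
contact_force: [1.1, -0.2, 20.2]
gripper_width: 0.01
```

```bash
python3 -m crank '[[[0,0,0],0,0.02],[[0,0,0],0,0.035],[[0,0,0],0,0.045],[[0,0,0],0,0.045],[[0,0,0.03],0,0.045],[[0,0.02,0.06],0,0.045],[[0,0.055,0.08],0,0.045],[[0,0.09,0.1],0,0.045],[[0,0.125,0.1],0,0.045],[[0,0.16,0.1],0,0.045],[[0,0.19,0.1],0,0.045],[[0,0.19,0.1],0,0.045]]' 80
cat > look.py <<'E'
from fit import *
a=[];I={}
for c in ('side','top'):
  I[c]=im=cv2.cvtColor(read_camera(c),cv2.COLOR_RGB2BGR); u=px(c,[.44,.13,.015]).astype(int); a.append(cv2.resize(im[u[1]-20:u[1]+20,u[0]-20:u[0]+20],(390,390),interpolation=cv2.INTER_CUBIC))
  for t in('control_knob','knob_index'):
    print(t,[(round(r['confidence'],2),w(c,r['position']).round(4)) for r in spot_point(c,t) if w(c,r['position'])[1]>0])
cv2.imwrite('pics/k9.png',np.hstack(a))
for cams in(("top",),("side",),("top","side")):
    O=[(c,*obs(c,I[c],.44,.13,0)) for c in cams]
    f=lambda p:sum(np.abs(1-o-sil(c,p[0],p[1],p[2],box=b)).mean() for c,o,b in O)
    best=min((minimize(f,[.44,.13,y],method="Nelder-Mead",options=dict(initial_simplex=[[.437,.127,y],[.444,.127,y],[.437,.134,y],[.437,.127,y+.15]])) for y in(-.1,.05)),key=lambda r:r.fun)
    print(cams,best.x,best.fun)
E
python3 look.py
```

```text
clock: 20.28
tool_pos: [0.4408, 0.3245, 0.202]
eef_rot: [[0.058, -0.998, 0.01], [-0.998, -0.058, 0.003], [-0.002, -0.01, -1.0]]
contact_force: [0.6, 0.6, -0.9]
gripper_width: 0.0449
control_knob [(0.57, array([ 4.416e-01,  1.345e-01, -4.000e-04])), (0.5, array([0.3998, 0.3348, 0.0034]))]
knob_index [(0.7, array([0.4269, 0.1318, 0.0318]))]
control_knob [(0.46, array([0.4374, 0.1274, 0.0007])), (0.26, array([0.422 , 0.1323, 0.0356]))]
knob_index [(0.52, array([0.422 , 0.1282, 0.0344]))]
('top',) [ 0.43964475  0.12994345 -0.01492552] 0.017937115674672235
('side',) [0.44107041 0.12969013 0.058157  ] 0.026652743937811814
('top', 'side') [0.44001939 0.13004728 0.01077156] 0.04787214294001624
```

View pics/k9.png

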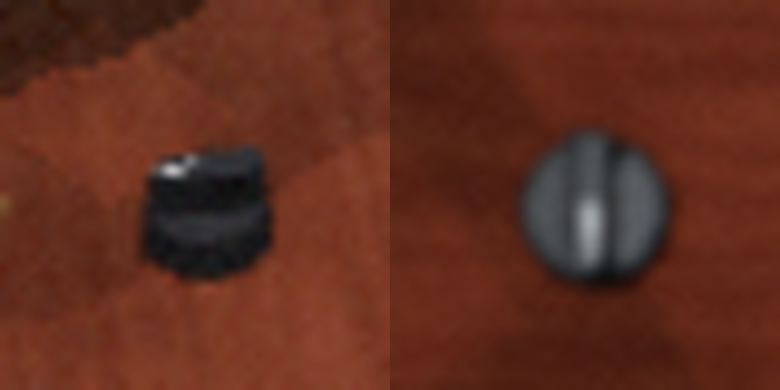

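The knob stands level again at (0.440, 0.130), yaw about 2° (picture 9). Before regripping I check the spindle pixels once more, since it may have turned.

Run:
```python
from h import *
np.set_printoptions(precision=4,suppress=True,linewidth=160)
a={}
for c in("top","side"):
    L=[];p=[]
    for _ in range(3):
        L.append(read_camera(c).astype(float)); p+=[w(c,r["position"]) for r in spot_point(c,"spindle_tip") if abs(w(c,r["position"])-[.565,.055,.088]).max()<.02]
    a[c]=np.mean(L,0).mean(2); print(c,np.array(p))
print(a["top"][201:215,248:262].astype(int)); print(a["side"][188:202,274:290].astype(int))
```

```text
top [[0.5633 0.0589 0.0835]
 [0.5665 0.0559 0.0836]
 [0.5654 0.0556 0.0861]]
side [[0.5668 0.0549 0.089 ]
 [0.5657 0.0549 0.0886]
 [0.5644 0.0533 0.0881]]
[[253 252 252 252 252 252 253 253 253 252 252 252 252 252]
 [252 252 252 253 252 253 253 253 253 253 252 251 251 252]
 [252 252 253 253 253 253 253 253 253 253 253 252 252 252]
 [252 253 253 253 253 253 253 253 253 253 253 253 253 253]
 [253 253 253 253 253 252 251 251 253 254 254 253 253 253]
 [253 253 253 253 251 247 243 242 245 251 254 254 253 253]
 [253 253 253 252 249 247 247 245 235 232 250 254 254 253]
 [253 254 253 243 243 250 253 252 236 199 234 254 254 252]
 [253 255 253 216 187 198 203 204 183 150 211 254 255 253]
 [254 255 252 190 110 100 103 107 101 106 195 254 255 253]
 [254 255 254 201 104  82  82  81  77  94 189 252 255 254]
 [254 255 255 227 140 106 104 102 100 132 219 254 255 253]
 [253 254 255 248 203 147 129 129 156 213 249 255 254 253]
 [252 253 254 255 248 228 213 213 236 254 255 254 253 253]]
[[253 253 253 253 253 253 253 253 253 253 252 252 252 252 252 253]
 [252 252 252 252 252 252 252 253 253 253 252 252 252 253 253 252]
 [252 252 252 252 252 252 252 253 253 253 252 252 252 253 253 252]
 [252 252 252 252 252 252 252 252 252 252 252 252 252 253 253 252]
 [252 253 253 252 252 252 243 184 248 251 252 252 252 253 252 252]
 [252 252 252 252 252 253 233 155 245 252 200 249 252 253 252 252]
 [252 253 242 240 253 254 222 135 218 199 158 252 254 253 253 253]
 [252 253 254 241 252 254 247 152 130 129 158 252 254 253 253 252]
 [230 236 253 253 253 253 228 138 124 123 162 251 254 254 253 253]
 [253 254 254 253 244 159  87 109 128 127 124 199 253 254 253 253]
 [253 253 254 253 184 130 122  94 123 125 119 150 251 254 254 253]
 [196 252 254 253 230 146 125  98 123 126 117 130 251 254 253 253]
 [252 253 253 253 253 184 132 109 123 125 125 229 253 253 253 253]
 [250 217 252 253 253 253 243 240 206 233 252 253 253 254 253 253]]
```

```bash
python3 -m crank '[[[0,-0.04,0],0,0.045],[[0,-0.08,0],0,0.045],[[0,-0.12,0],0,0.045],[[0,-0.16,0],0,0.045],[[0,-0.19,-0.01],0,0.045],[[0,-0.194,-0.04],0,0.045],[[0,-0.194,-0.075],0,0.045],[[0,-0.194,-0.1],0,0.045],[[0,-0.194,-0.1105],0,0.045],[[0,-0.194,-0.1105],0,0.045],[[0,-0.194,-0.1105],0,0.045],[[0,-0.194,-0.1105],0,0.03],[[0,-0.194,-0.1105],0,0.02],[[0,-0.194,-0.1105],0,0.01],[[0,-0.194,-0.1105],0,0],[[0,-0.194,-0.1105],0,0],[[0,-0.194,-0.1105],0,0],[[0,-0.194,-0.1105],0,0]]' 120
```

```text
clock: 22.68
tool_pos: [0.442, 0.1269, 0.0937]
eef_rot: [[0.055, -0.998, 0.012], [-0.998, -0.055, 0.002], [-0.002, -0.013, -1.0]]
contact_force: [-4.3, -0.4, 12.9]
gripper_width: 0.0097
```

```bash
python3 -m crank '[[[0,0,0.03],0,0],[[0,0,0.06],0,0],[[0,0,0.09],0,0],[[0.02,-0.01,0.115],0,0],[[0.045,-0.025,0.12],0,0],[[0.07,-0.04,0.12],0,0],[[0.095,-0.055,0.12],0,0],[[0.115,-0.068,0.12],0,0],[[0.126,-0.0716,0.12],0,0],[[0.126,-0.0716,0.12],0,0],[[0.126,-0.0716,0.12],0,0],[[0.126,-0.0716,0.12],0,0]]' 120; python3 -c "
from h import *
a=[]
np.set_printoptions(precision=4,suppress=True)
for c in ('side','top'):
  im=read_camera(c); cv2.imwrite('pics/i_'+c+'.png',im[:,:,::-1]); u=px(c,[.566,.0555,.12]).astype(int); a.append(cv2.resize(im[u[1]-20:u[1]+20,u[0]-20:u[0]+20],(390,390),interpolation=cv2.INTER_CUBIC)); print(u)
  for t in('control_knob','knob_index','spindle_tip'):
    print(t,[(round(r['confidence'],2),w(c,r['position'])) for r in spot_point(c,t) if w(c,r['position'])[1]>.03])
cv2.imwrite('pics/k10.png',np.hstack(a)[:,:,::-1])"
```

```text
clock: 23.68
tool_pos: [0.5673, 0.0559, 0.2139]
eef_rot: [[0.056, -0.998, 0.012], [-0.998, -0.056, 0.003], [-0.002, -0.012, -1.0]]
contact_force: [0.4, -0.1, -1.1]
gripper_width: 0.0093
[282 184]
control_knob [(0.72, array([0.5513, 0.0544, 0.1543])), (0.47, array([0.5678, 0.0578, 0.1205])), (0.18, array([ 0.6041,  0.3788, -0.0039]))]
knob_index [(0.47, array([0.5505, 0.055 , 0.1556])), (0.3, array([0.3991, 0.3333, 0.004 ]))]
spindle_tip [(0.44, array([0.5622, 0.0532, 0.0907]))]
[253 204]
control_knob [(0.57, array([0.5652, 0.0545, 0.1215]))]
knob_index [(0.4, array([0.5466, 0.0547, 0.1563]))]
spindle_tip []
```

View pics/k10.png

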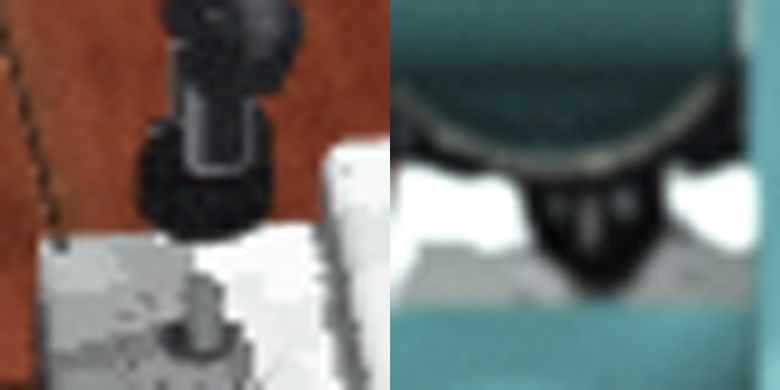

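The knob is level now and roughly over the spindle (picture 10: hub column 204, spindle axis about 198 to 200). I'll descend in small increments, reading force and moment.

```bash
cat > st.py <<'E'
from rig import *
s=get_state(); print(s["clock"].__round__(2),"p",s["tool_pos"].round(4),"F",s["contact_force"].round(1),"M",s["wrist_torque"].round(2),"z",s["eef_rot"][:,2].round(3),"g",round(s["gripper_width"],4))
E
python3 st.py
python3 -m crank '[[[0,0,-0.015],0,0],[[0,0,-0.025],0,0],[[0,0,-0.03],0,0],[[0,0,-0.032],0,0],[[0,0,-0.033],0,0],[[0,0,-0.034],0,0],[[0,0,-0.034],0,0]]' 120 >/dev/null; python3 st.py
python3 -m crank '[[[0,0,-0.001],0,0],[[0,0,-0.001],0,0]]' >/dev/null; python3 st.py
python3 -m crank '[[[0,0,-0.001],0,0],[[0,0,-0.001],0,0]]' >/dev/null; python3 st.py
python3 -m crank '[[[0,0,-0.001],0,0],[[0,0,-0.001],0,0]]' >/dev/null; python3 st.py
```

```text
24.08 p [0.5678 0.0554 0.2139] F [-0.7 -0.6 -0.9] M [-0.   -0.01 -0.01] z [ 0.013  0.002 -1.   ] g 0.0095
24.67 p [0.5679 0.0554 0.1802] F [-0.5  0.3 -1.1] M [-0.03  0.11  0.05] z [ 0.013  0.002 -1.   ] g 0.009
24.83 p [0.568  0.0554 0.1796] F [-1.2  1.1  1.3] M [-0.02  0.48 -0.07] z [ 0.013  0.003 -1.   ] g 0.0094
25.0 p [0.568  0.0554 0.1788] F [-2.8 -0.2  2. ] M [-0.01  0.48 -0.01] z [ 0.013  0.002 -1.   ] g 0.0094
25.17 p [0.568  0.0554 0.1779] F [-3.2 -0.3  3.8] M [-0.01  0.59 -0.  ] z [ 0.013  0.002 -1.   ] g 0.0096
```

```bash
for i in 1 2 3; do python3 -m crank '[[[-0.001,0,0],0,0],[[-0.001,0,0],0,0]]' >/dev/null; python3 st.py; done
```

```text
25.33 p [0.5668 0.0554 0.1777] F [-2.7 -0.5 -0. ] M [-0.02  0.56  0.  ] z [ 0.013  0.002 -1.   ] g 0.0094
25.5 p [0.5656 0.0554 0.1774] F [-0.3 -0.3 -1.2] M [ 0.01  0.03 -0.04] z [ 0.013  0.002 -1.   ] g 0.0093
25.67 p [0.5647 0.0555 0.1774] F [ 1.3  0.2 -1.2] M [ 0.05 -0.19 -0.02] z [ 0.014  0.003 -1.   ] g 0.0094
```

The forces vanish at x ≈ 0.5655, so the bore is now around the spindle end. I'll centre there and descend.

```bash
python3 -m crank '[[[0.0008,0,0],0,0],[[0.0008,0,0],0,0]]' >/dev/null; python3 st.py; for i in 1 2 3; do python3 -m crank '[[[0,0,-0.001],0,0],[[0,0,-0.0015],0,0]]' >/dev/null; python3 st.py; done
```

```text
25.83 p [0.5656 0.0555 0.1774] F [ 0.9 -0.4 -1.7] M [0.01 0.01 0.03] z [ 0.014  0.003 -1.   ] g 0.0095
26.0 p [0.5655 0.0555 0.1757] F [ 0.1  0.2 -2. ] M [0.02 0.01 0.  ] z [ 0.013  0.002 -1.   ] g 0.0093
26.17 p [0.5655 0.0554 0.1739] F [ 0.4 -0.4 -0.8] M [ 0.02  0.02 -0.03] z [ 0.013  0.002 -1.   ] g 0.0097
26.33 p [0.5655 0.0554 0.1722] F [-0.6 -0.2 -1.1] M [-0.05 -0.03  0.  ] z [ 0.013  0.002 -1.   ] g 0.0095
```

Sliding on freely, so I continue.

```bash
for i in 1 2 3 4; do python3 -m crank '[[[0,0,-0.001],0,0],[[0,0,-0.002],0,0],[[0,0,-0.002],0,0]]' >/dev/null; python3 st.py; done
```

```text
26.58 p [0.5654 0.0554 0.1699] F [-0.2 -0.4 -1.9] M [0.04 0.05 0.02] z [ 0.013  0.002 -1.   ] g 0.0096
26.83 p [0.5653 0.0554 0.1677] F [-0.3 -0.2 -2.3] M [ 0.   -0.04  0.06] z [ 0.012  0.002 -1.   ] g 0.0092
27.08 p [0.5652 0.0554 0.1654] F [-0.3 -0.2 -1.3] M [ 0.    0.03 -0.03] z [ 0.012  0.002 -1.   ] g 0.0096
27.33 p [0.5653 0.0554 0.1635] F [-0.1 -0.1  3.6] M [0.03 0.13 0.04] z [ 0.012  0.002 -1.   ] g 0.0096
```

```bash
python3 -m crank '[[[0,0,-0.001],0,0],[[0,0,-0.002],0,0],[[0,0,-0.003],0,0],[[0,0,-0.004],0,0],[[0,0,-0.004],0,0]]' 120 >/dev/null; python3 st.py; for i in 1 2; do python3 -m crank '[[[0,0,-0.001],0,0],[[0,0,-0.0015],0,0],[[0,0,-0.0015],0,0]]' >/dev/null; python3 st.py; done
```

```text
27.75 p [0.5654 0.0554 0.1597] F [-2.  -0.5  6.5] M [-0.02  0.35  0.03] z [ 0.013  0.002 -1.   ] g 0.0093
28.0 p [0.5656 0.0554 0.159 ] F [-4.6 -0.1 11.7] M [-0.07  0.96  0.  ] z [ 0.013  0.002 -1.   ] g 0.0095
28.25 p [0.5659 0.0555 0.1589] F [-6.5 -0.6 16.2] M [-0.02  1.15  0.01] z [ 0.015  0.003 -1.   ] g 0.0095
```

```bash
python3 -c "
from h import *
a=[]
np.set_printoptions(precision=4,suppress=True)
for c in ('side','top'):
  im=read_camera(c); u=px(c,[.56,0,.08]).astype(int); a.append(cv2.resize(im[u[1]-35:u[1]+35,u[0]-35:u[0]+35],(390,390),interpolation=cv2.INTER_CUBIC))
  for t in('control_knob','knob_index','stop_top','brass_weight','scoop','sweet_carton','counter_bell'):
    print(t,[(round(r['confidence'],2),w(c,r['position'])) for r in spot_point(c,t)[:4]])
cv2.imwrite('pics/k11.png',np.hstack(a)[:,:,::-1])"; python3 st.py
```

```text
control_knob [(0.85, array([ 0.3422, -0.4256,  0.0003])), (0.68, array([0.564 , 0.0532, 0.0659])), (0.56, array([ 0.4945, -0.2332,  0.0016])), (0.47, array([ 0.346 , -0.3371, -0.0013]))]
knob_index [(0.61, array([ 0.36  , -0.4172,  0.0324])), (0.59, array([ 0.3492, -0.3198,  0.0299])), (0.56, array([ 0.5111, -0.2219,  0.0353])), (0.47, array([0.5518, 0.0542, 0.0997]))]
stop_top [(0.66, array([ 0.5562, -0.0953,  0.0854])), (0.48, array([ 0.6633, -0.0259,  0.0021]))]
brass_weight [(0.55, array([0.3967, 0.333 , 0.0034]))]
scoop [(0.9, array([ 0.3893,  0.0037, -0.0034]))]
sweet_carton [(0.52, array([ 0.578 , -0.3691,  0.0025]))]
counter_bell [(0.52, array([ 0.6066,  0.3788, -0.0069]))]
control_knob [(0.7, array([ 0.4972, -0.2357,  0.0001])), (0.64, array([0.5599, 0.0542, 0.0658])), (0.59, array([ 0.3474, -0.3376,  0.0024])), (0.53, array([ 0.651 , -0.259 , -0.0001]))]
knob_index [(0.74, array([ 0.6264, -0.2552,  0.0329])), (0.64, array([ 0.505 , -0.2207,  0.0317])), (0.58, array([ 0.3608, -0.4168,  0.0355])), (0.55, array([0.5472, 0.0578, 0.1002]))]
stop_top [(0.66, array([ 0.549 , -0.0946,  0.0898]))]
brass_weight [(0.73, array([ 0.3985,  0.3331, -0.0022]))]
scoop [(0.51, array([ 0.5502, -0.0941,  0.0885]))]
sweet_carton [(0.58, array([ 0.5739, -0.3631, -0.0007]))]
counter_bell [(0.72, array([ 0.6077,  0.376 , -0.0009]))]
29.05 p [0.5659 0.0555 0.159 ] F [-6.2 -0.5 16. ] M [-0.07  1.1   0.06] z [ 0.015  0.003 -1.   ] g 0.0092
```

View pics/k11.png

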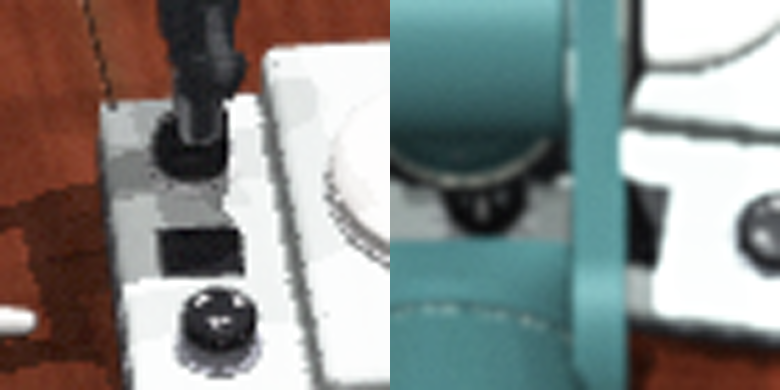

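Picture 11 shows the knob level on the spindle (underside z ≈ 0.066, target 0.065), the stop button up at about z 0.087, and the bystanders in place. The push held at a steady 16 N, so I'm handing in.

```bash
python3 -c "
from rig import *
print(sign_off())"; python3 st.py
```

```text
the job is handed in; nothing more can be done
None
the job is handed in; nothing more can be done
```

I latched the stop button, freed it with a clockwise turn, fitted the knob on the spindle and handed in at about 29 s, still gripping the knob and pressing it in. No verdict was reported.

- **Stop button:** It bottomed at about z 0.079 under 22 N. I turned it 43° clockwise and let go, and it sprang back up, last measured at z 0.085–0.090 (0.089 expected).
- **First fitting attempt failed:** The knob was off the spindle axis, met 30 N and tilted about 15° in the jaws. I set it down on clear counter, gripped it again at 120 N and found the centre from the side forces (x ≈ 0.5655). It then slid on freely.
- **Last checks:**
  - The knob's underside was at z ≈ 0.066 (0.065 expected), with its index end on the flat side.
  - The spindle was against its stop, with a steady push of about 16 N.
  - The stop button was up, and weight, scoop, carton and bell were where they started, to within the detectors' accuracy.
- **Disagreements:**
  - In the last top picture the detector's only answer for the scoop lay on the stop button. The side picture had the scoop in its place.
  - The tilt suggested the first attempt was off towards -x, but the forces showed it was too far towards +x. The correction by force was the one that worked.
  - The tool ended about 0.9° off vertical.

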